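# Load a culture dish through the sprung flap of a UV chamber

## Task

Load the culture dish with the pink medium into the white UV exposure chamber. Lift the handle of the bolt out of its notch and draw the bolt fully, set the pink dish flat between the four pegs of the drawn-out tray, and push the tray fully home so that the dish pushes its way through the sprung flap and the flap falls shut behind it. Then shoot the bolt fully back and lay its handle down in its notch; do not disturb the other dish, the amber bottle or the staining jar.

Things in the scene. Friction and masses are not known exactly. Their poses are not given: they have to be found in the camera images.
- chamber: white UV chamber fixed on the bench, body 150 deep x 250 wide x 106 mm high (131 mm at the rear lamp housing). Origin on the bench under the seat of the home tray. Axes: x = the way the tray is pushed in, y = left seen from the front, z up. Grey front panel at x = -80 mm, y -85 to +165; port in it y -55 to +55, up to 58 mm high; before it a tongue with 16 mm high rails at y +-43, to x = -206 mm
- tray (a joint): how far the tray is drawn out toward -x of the chamber, m: 0 = fully home inside, 0.165 = fully out; slides with about 1 N of friction, drawn out at the start
- tray_seat (a point): centre of the tray's flat aluminium bed (76 x 76 mm) on its upper face, 16 mm above the bench. Four white pegs, 5.6 mm thick, 13 mm high, stand at x and y +-26 mm from it and leave a 61 mm dish 3.7 to 5.5 mm of play all round; the bed's sides are open between the pegs. At home it lies at x = 0, y = 0 of the chamber
- tray_knob (a point): centre of the black upright knob (18 mm thick, its top 59 mm and this point 46 mm above the bench) at the outer end of the tray's flat stem, 125 mm from the seat toward -x of the chamber; it stays outside, 45 mm before the front panel, when the tray is home
- flap (a joint): angle of the aluminium flap behind the port, rad: 0 = shut, grows as its lower edge swings inward, to 1.35. 106 mm wide, 43 mm from hinge to lower edge. Gravity and a light spring shut it (about 0.5 N at the edge). Tray bed and stem pass under it; a dish on the bed pushes it open and it falls shut once the dish has passed. The shot bolt's pin stands in a staple on it and locks it
- flap_hinge (a point): middle of the flap's hinge line, 62 mm above the bench, 6 mm behind the panel's front face; the line runs along the chamber's y. The flap's lower edge is 19 mm above the bench
- bolt (a joint): how far the barrel bolt beside the port is drawn, m: 0 = shot, pin through the flap's staple; 0.030 = fully drawn, toward +y of the chamber. About 0.5 N of friction. It can slide only while its handle is lifted
- bolt_handle (a joint): lift angle of the bolt's handle about the pin, rad: 0 = level, pointing to -x of the chamber, in a notch; up to 1.2. The rest, 31 to 37 mm before the panel, has a notch for the shot and one for the drawn bolt; its teeth reach 46 mm above the bench. Lift above about 0.55 rad to pass the tooth; let go, it falls by its weight
- bolt_ball (a point): centre of the red ball, 20 mm in diameter, at the handle's end, 52 mm from the pin's axis. That axis runs along the chamber's y, 40 mm above the bench, 7 mm before the panel; with the handle level the ball is 40 mm above the bench, 59 mm before the panel, at y = +82 mm of the chamber (bolt shot) or +112 mm (drawn)
- pink_dish_center (a point): centre, half-way up, of the round clear dish with the pink medium, 61 mm in diameter, 15 mm high, 30 g; lies flat on the bench
- tan_dish_center (a point): centre, half-way up, of the like dish with the tan medium, which stays where it is
- amber_bottle: small brown bottle with a black cap, 31 mm thick, 62 mm high; a bystander; origin under its centre
- staining_jar: clear lidded jar, 57 mm wide, 97 mm high, right of the chamber's tray; a bystander; origin under its centre
Things that resemble listed ones, but are neither listed nor needed, are in the scene too. Leave any black or turquoise look-alike of the part that bears pink_dish_center alone.

How it is judged:
By the outcome, as a careful person would: the job done as asked, in the order asked, and still so for the second after the job is handed in, with the robot touching nothing.
It also fails if it takes over 72 s, if anything falls off the work surface, if the arm or the gripper's body presses on something with over 40 N, if the wrist force passes 120 N, or if a joint passes its speed limit or range.

## Robot

A 6-joint arm with a two-finger parallel gripper is mounted at the origin on a cart in front of the work surface, level with it; the furniture and walls round the work are solid. World frame = base frame: x ahead of the robot, y to its left, z up, the work surface at z = 0. Lengths are in m, angles in rad, forces in N, time in s.
With the tool pointing down it reaches from about 0.3 to 0.775 m from the base axis. Payload 14.6 kg.
Tool frame: the origin (TCP) lies between the finger pads; the fingertips stand 8 mm ahead of it and the grasp point (between the pads) lies 11 mm behind it (ctrl.tip_reach is the distance from the TCP to the fingertips, in m); y points along the fingers, z is the direction in which the jaws open and shut, and the axes are right-handed (so a half turn about y gives the same grasp; the last joint's range is limited). The gripper opens to 94 mm and grips with 3 to 60 N. Pads are 16 mm wide; open, the fingers measure 119 mm over their backs; the gripper's body (75 mm by 177 mm) begins 78 mm behind the grasp point.
Start: joints at [1.151, 0.3, 1.521, -0, 1.321, -0.067], TCP at [0.19, 0.516, 0.213] pointing down, gripper open.
Joint ranges: [-3.03, 3.03], [-0.79, 2.21], [0.23, 2.52], [-1.04, 4.18], [0, 3.07], [-2.55, 2.55]. Speed limits (rad/s): [2.22, 2.22, 2.57, 3.14, 3.14, 3.14].

## Interface

Orientations are given as [roll, pitch, yaw] about the fixed x, y, z axes, in that order (R = Rz(yaw) Ry(pitch) Rx(roll)).
In Python, from station import ctrl gives the robot as it stands.
- The arm moves only by the tool play_rows, never from a script. Its arguments are lists of equal length, an entry for each row: "twist": the turn, a rotation vector about the world's x, y, z as a fraction of full scale, a list of three; "travel": the shift along the world's x, y, z as a fraction of full scale, a list of three; "grip": the gripper's target within -1 to 1 (shut at 1, half-way at 0, fully open at -1). A call has 1 to 12 rows; each row shifts and turns the commanded pose from where the row before left it; what a row does not reach is not made up. Full scale, the value 1, is 5 cm for a shift and 90 degrees for a turn. A row lasts 1/10 s, in which the tool goes at most 50 mm and 8.59 degrees, less where a joint would pass 70% of its speed; a pose out of reach is approached as far as the arm can. A call with a number of a shift or a turn outside -1 to 1 is refused whole. A call with a gripper value outside its range is refused whole. The fingers move at their own pace and stop on an object; "force" is the grip in N (left out, the last holds). Time passes only in rows, so rows that do not move let the fingers close. It gives the time, the measured TCP pose, the force and the opening at its end, in the units of the state.
- ctrl.get_obs(): the state, without advancing time (a new reading comes with each control period).
- ctrl.camera(name): name is "side" or "top"; returns a dict with "img" (400x640x3 uint8, red, green, blue), "vfov" (degrees; the focal length in pixels is half the picture's height over the tangent of half this angle, whatever the lens; pixels are square), "cx", "cy" (the principal point, pixels), "rvec" (rotation vector, rad) and "tvec" (3), from world to camera coordinates, as OpenCV has them. Camera axes: x right, y down, z forward; pixel columns grow to the right and rows downward; lengths in m; the calibration is good to about 2 mm. A picture is of the moment at which its call begins. There is no depth.
- ctrl.hand_in(): hands the job in, once; it reports no verdict.
Trained networks look in a picture, given as the dict that the camera call returned (one of the last four; its "shot" number tells which), for a name from the list of things; names that differ only in an ending like _2 or _b are one class to them, and where a whole thing is asked for, a point or a joint stands for the part that bears it (a point fixed in the world has none). Each returns a list of dicts, best first, with "confidence" (0 to 1); they miss things now and then, are a little off and sometimes report something else, mostly with a low value. They report only what shows in the picture. A call takes as long as a camera call. They do not tell look-alikes from the thing itself.
- ctrl.boxes_of(name, picture): "point" ([column, row] in pixels, amid what is visible of it).
- ctrl.trace(name, picture): "pixels" (400x640 bool, what is visible of it) and "point" ([column, row] in pixels, amid what is visible of it).
The state is a dict: "time_s": time; "qpos": joint angles; "joint_vel": joint speeds; "tau": joint torques, N m; "ee_pos": TCP position; "eef_rot": TCP orientation; "force": force on the tool from outside, world axes, zero at the start; "moment": the same for the moment, N m; "grip_width": finger opening in m.
Only numpy, scipy, OpenCV 4.12 (cv2) and the standard library are available. Lean on these libraries where they do the work, as an engineer would, in place of code of your own. Each camera call takes 0.05 s, during which the arm holds its last target.

## Working session

There is one attempt and no reset: what is moved stays moved. The work goes in short steps, Python scripts to look and compute and a tool call to move; the robot and the scene stay as the last step left them, time stands still between calls to the robot, and variables do not carry over. Pictures are saved under pics/ and viewed, and the job is handed in when it is done.

Besides the shell and the picture viewer there is one more tool, called after ">>>" by a JSON object that holds its "op" and its "data", one argument or row to a line. play_rows: Moves the arm, as the interface text tells. Its arguments: {"type":"object","properties":{"twist":{"type":"array"},"travel":{"type":"array"},"grip":{"type":"array"},"force":{"type":"number"}},"required":["twist","travel","grip"]}

```bash
ls; mkdir -p pics
cat > h.py <<'E'
import numpy as np, cv2
from station import ctrl
def P(p):
    R=cv2.Rodrigues(np.array(p['rvec'],float))[0]; t=np.array(p['tvec'],float)
    f=200/np.tan(np.radians(p['vfov'])/2); return R,t.ravel(),f
def proj(p,X):
    R,t,f=P(p); c=(np.atleast_2d(X)@R.T)+t
    return np.c_[p['cx']+f*c[:,0]/c[:,2],p['cy']+f*c[:,1]/c[:,2]]
def atz(p,uv,z):
    R,t,f=P(p); d=R.T@np.array([(uv[0]-p['cx'])/f,(uv[1]-p['cy'])/f,1]); o=-R.T@t
    return o+d*(z-o[2])/d[2]
def tri(ps,uvs):
    A=[];b=[]
    for p,uv in zip(ps,uvs):
        R,t,f=P(p); d=R.T@np.array([(uv[0]-p['cx'])/f,(uv[1]-p['cy'])/f,1]); d/=np.linalg.norm(d);o=-R.T@t
        M=np.eye(3)-np.outer(d,d);A.append(M);b.append(M@o)
    return np.linalg.lstsq(np.vstack(A),np.hstack(b),rcond=None)[0]
def save(p,n,crop=None,s=1):
    im=p['img'][:,:,::-1]
    if crop: x0,y0,x1,y1=crop; im=im[y0:y1,x0:x1]
    cv2.imwrite('pics/'+n,cv2.resize(im,None,fx=s,fy=s,interpolation=cv2.INTER_CUBIC))
E
python3 - <<'E'
from h import *
import os
a=ctrl.camera('side');b=ctrl.camera('top')
for n,p in(('side',a),('top',b)):
    save(p,n+'0.png',None,1.25)
    print(n,p['vfov'],p['cx'],p['cy'],P(p)[0].tolist(),-P(p)[0].T@P(p)[1],[k for k in p])
    for q in ['chamber','tray_seat','tray_knob','bolt_ball','pink_dish_center','tan_dish_center','amber_bottle','staining_jar','flap_hinge']:
        print(q,[(np.round(r['point']).tolist(),round(r['confidence'],2)) for r in ctrl.boxes_of(q,p)])
o=ctrl.get_obs();print(o)
E
```

```text
pics
side 57.4340318179718 320.8817911492476 193.6163233098433 [[-0.9976193928284097, -0.06554964000489497, 0.02141942454651087], [-0.05819564633497605, 0.6336090279934099, -0.7714615132285607], [0.03699748370267073, -0.7708714836731705, -0.6359153574644942]] [0.48457069 0.96453864 0.89660789] ['img', 'vfov', 'cx', 'cy', 'rvec', 'tvec', 'shot']
chamber [([279.0, 168.0], 0.95)]
tray_seat [([320.0, 174.0], 0.71), ([334.0, 221.0], 0.6)]
tray_knob [([314.0, 174.0], 0.64)]
bolt_ball [([300.0, 182.0], 0.58)]
pink_dish_center [([361.0, 196.0], 0.75), ([346.0, 260.0], 0.7), ([325.0, 195.0], 0.61), ([367.0, 174.0], 0.48)]
tan_dish_center [([331.0, 222.0], 0.63), ([280.0, 168.0], 0.55), ([368.0, 318.0], 0.48)]
amber_bottle [([365.0, 318.0], 0.66), ([297.0, 176.0], 0.65), ([306.0, 176.0], 0.21)]
staining_jar [([331.0, 222.0], 0.7), ([336.0, 137.0], 0.55)]
flap_hinge []
top 43.87144896691788 314.52186032700143 198.1316709579697 [[0.01690226758240776, -0.9998501199094664, 0.003748475369878438], [-0.9977568200815962, -0.017109515967704825, -0.06471933593611973], [0.06477377039538582, -0.0026461633
[... 526 characters left out ...]
1.0], 0.63)]
flap_hinge []
{'time_s': 1.0, 'qpos': array([ 1.15141394e+00,  2.99862494e-01,  1.52100908e+00,  1.93078797e-05,
        1.32069656e+00, -6.66199089e-02]), 'joint_vel': array([-5.58237461e-04,  2.29908015e-03,  7.58919182e-04, -1.11007295e-03,
        2.90469588e-03, -3.66493315e-05]), 'tau': array([-7.87319477e-04, -5.31673837e+01, -3.52907324e+01,  7.08469539e-02,
        2.12059810e-02,  2.54219024e-06]), 'ee_pos': array([0.19002385, 0.516118  , 0.21346232]), 'eef_rot': array([-1.57077061e+00,  1.70334082e-05, -3.52767254e-01]), 'force': array([-0.28173069,  0.50308094, -0.30059955]), 'moment': array([-0.00583326, -0.02981265,  0.01117189]), 'grip_width': 0.09403841831482868}
```

View pics/side0.png

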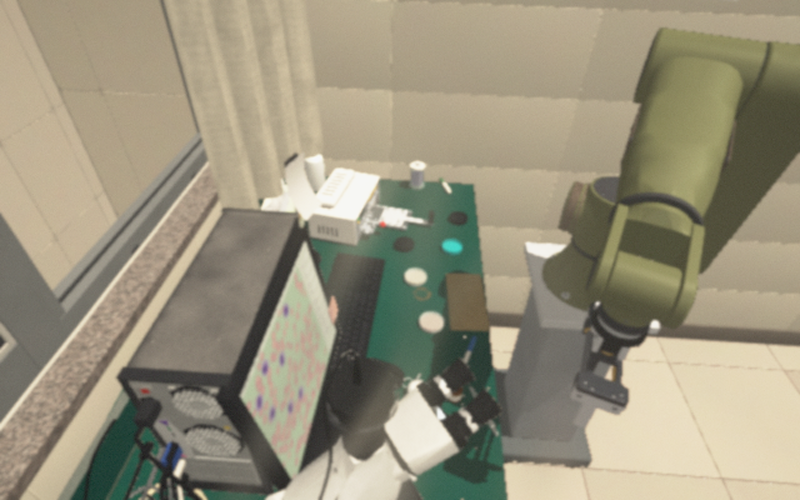

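View pics/top0.png

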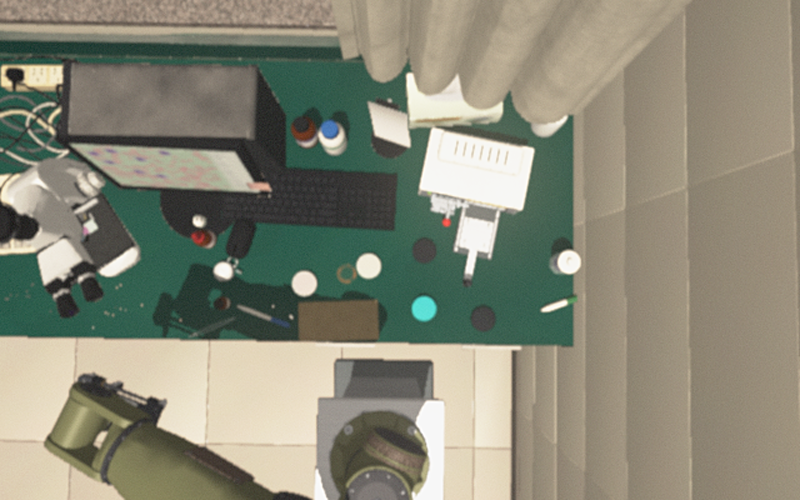

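The top view shows the chamber at about (380,135) and the tray at (380,185). There are two pale dishes at (243,227) and (295,212), black ones at (339,200) and (386,254), and a turquoise one at (339,246). I'll enlarge to tell the two pale dishes apart.

Run:
```python
from h import *
a=ctrl.camera('side');b=ctrl.camera('top')
save(b,'c1.png',(220,185,320,255),8)
save(b,'c2.png',(320,95,440,215),5)
save(a,'c3.png',(240,120,400,280),3.7)
for uv in((243,227),(295,212)):
    print(uv,b['img'][uv[1]-3:uv[1]+4,uv[0]-3:uv[0]+4].mean((0,1)),atz(b,uv,.0075))
for uv in((345,258),(332,221)):
    print(uv,a['img'][uv[1]-2:uv[1]+3,uv[0]-3:uv[0]+4].mean((0,1)),atz(a,uv,.0075))
for q in ['pink_dish_center','tan_dish_center']:
  for p in (a,b): print(q,[(np.round(r['point'],1).tolist(),r['pixels'].sum(),round(r['confidence'],2)) for r in ctrl.trace(q,p)])
```

```text
(243, 227) [238.46938776 226.24489796 212.79591837] [0.43458153 0.20109987 0.0075    ]
(295, 212) [240.83673469 235.93877551 219.87755102] [0.48478718 0.03774534 0.0075    ]
(345, 258) [226.54285714 211.57142857 187.37142857] [0.43936614 0.19901827 0.0075    ]
(332, 221) [232.74285714 225.97142857 201.22857143] [0.4874541  0.03411931 0.0075    ]
pink_dish_center [([366.3, 174.1], np.int64(134), 0.7), ([362.7, 198.2], np.int64(167), 0.69), ([347.5, 259.5], np.int64(237), 0.64), ([323.7, 192.6], np.int64(168), 0.61)]
pink_dish_center [([340.0, 247.9], np.int64(287), 0.87), ([242.5, 228.8], np.int64(311), 0.62), ([384.9, 253.4], np.int64(255), 0.52), ([338.8, 199.2], np.int64(289), 0.51)]
tan_dish_center [([299.0, 179.5], np.int64(51), 0.61), ([331.8, 220.9], np.int64(243), 0.53)]
tan_dish_center [([294.2, 212.4], np.int64(256), 0.75)]
```

View pics/c1.png

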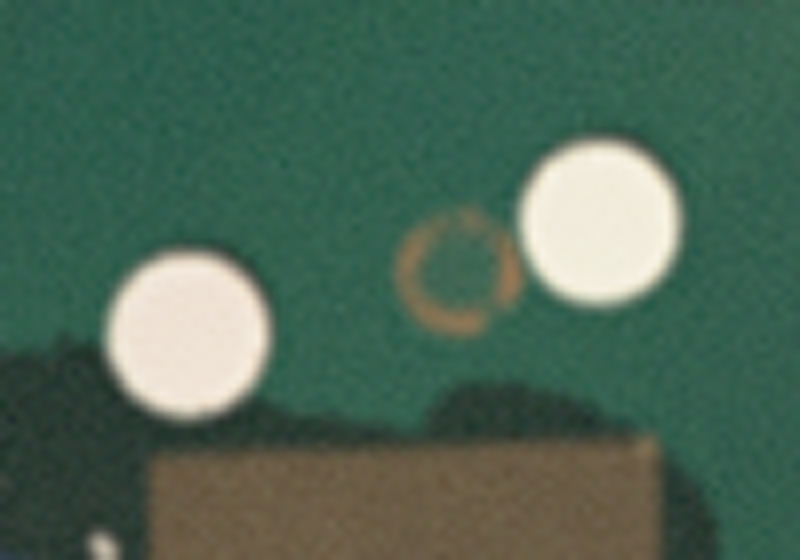

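View pics/c2.png

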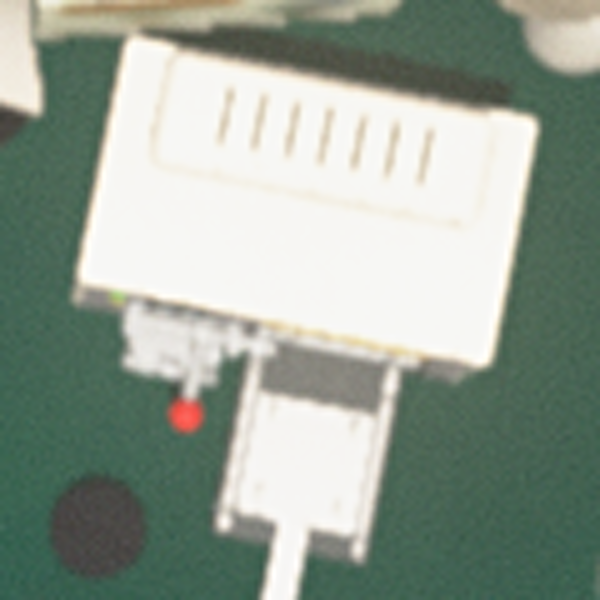

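View pics/c3.png

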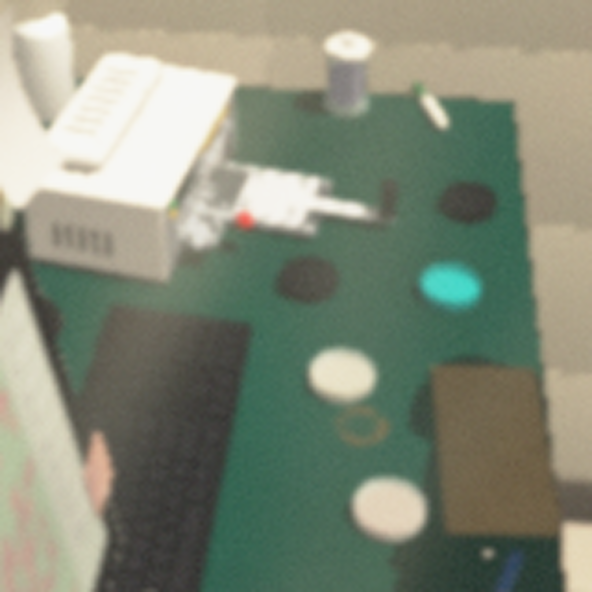

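Pink dish: (243,227), which has the pinker tint. The yellowish-cream one at (295,212) is the tan dish. The black and turquoise discs are look-alikes. Next I'll fit the chamber pose.

```bash
cat > fit.py <<'E'
from h import *
from scipy.optimize import least_squares
def ballpx(p,box=None):
    im=p['img'].astype(int); m=(im[:,:,0]>170)&(im[:,:,1]<110)&(im[:,:,2]<110)
    ys,xs=np.nonzero(m); return m
def T(c,q):
    x,y,a=c; q=np.atleast_2d(q); R=np.array([[np.cos(a),-np.sin(a)],[np.sin(a),np.cos(a)]])
    return np.c_[q[:,:2]@R.T+[x,y],q[:,2]]
E
python3 - <<'E'
from fit import *
a=ctrl.camera('side');b=ctrl.camera('top')
for p in(a,b):
    m=ballpx(p).astype(np.uint8); n,l,s,c=cv2.connectedComponentsWithStats(m)
    print([(s[i,4],c[i].round(1).tolist()) for i in range(1,n)])
    for q in('tray_seat','tray_knob','bolt_ball','chamber'):
        print(q,[(np.round(r['point'],1).tolist(),int(r['pixels'].sum()),round(r['confidence'],2)) for r in ctrl.trace(q,p)])
save(b,'c4.png',(350,160,410,240),8)
save(b,'c5.png',(330,95,430,175),8)
save(a,'c6.png',(240,130,350,200),7)
E
```

```text
[(np.int32(5), [305.8, 179.6])]
tray_seat [([319.8, 173.8], 328, 0.82)]
tray_knob [([314.7, 171.6], 342, 0.63)]
bolt_ball []
chamber [([280.5, 169.0], 3188, 0.98)]
[(np.int32(27), [356.7, 177.8]), (np.int32(3), [155.0, 189.0]), (np.int32(6), [159.2, 192.2])]
tray_seat [([378.0, 190.5], 703, 0.59)]
tray_knob [([376.8, 189.1], 783, 0.63)]
bolt_ball [([357.5, 172.0], 84, 0.42), ([359.6, 166.7], 151, 0.16)]
chamber [([375.8, 147.5], 6291, 0.83)]
```

View pics/c4.png

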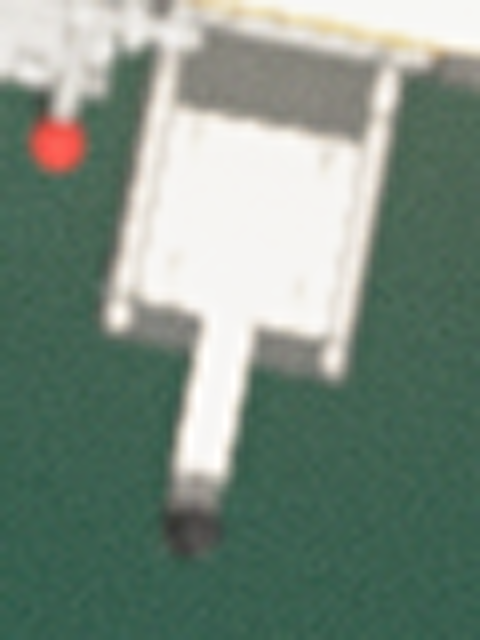

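View pics/c5.png

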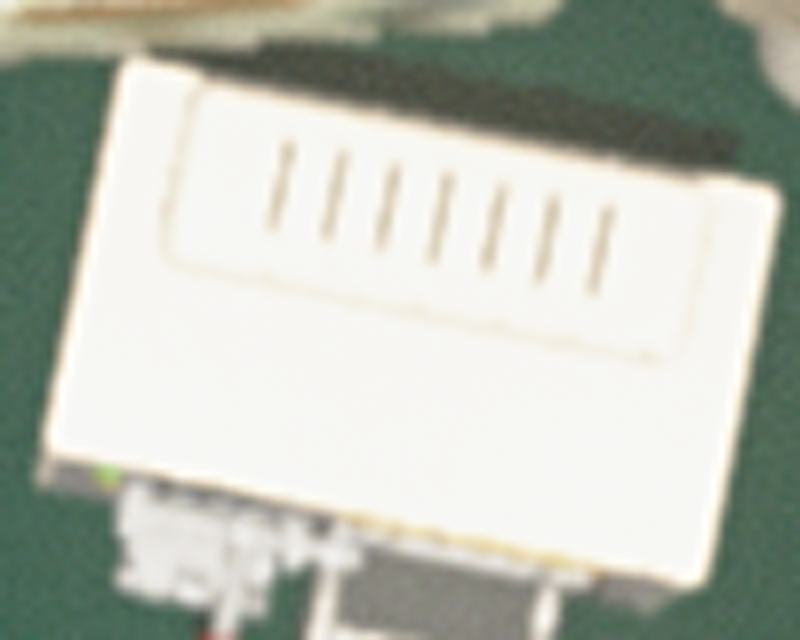

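View pics/c6.png

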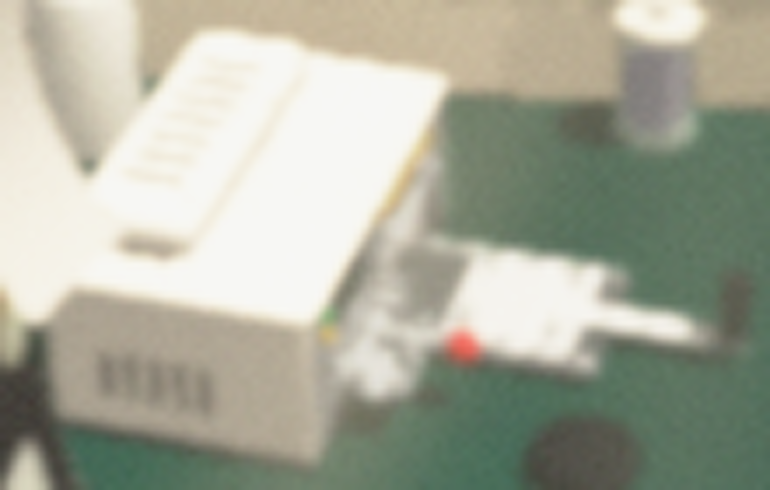

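```bash
cat > f1.py <<'E'
from fit import *
a=ctrl.camera('side');b=ctrl.camera('top')
obs=[(b,(-139,82,40),(357.25,178.1),3),(b,(-290,0,59),(374,226),2),(b,(-203,43,16),(364.75,199.75),1),(b,(-203,-43,16),(391.9,205.25),1),
(b,(-165,0,20),(381.2,186),2),(b,(-80,165,106),(336,152),1),(b,(-80,-85,106),(418.1,167.7),1),(b,(70,165,106),(345.6,102.5),1),(b,(70,-85,106),(427.4,119.5),1),
(a,(-139,82,40),(306.1,179.3),2),(a,(-290,0,46),(345.2,173),1)]
def res(c,raw=False):
    r=[]
    for p,q,uv,w in obs:
        d=proj(p,T(c,np.array(q)/1e3))[0]-uv; r.append(d if raw else d*w)
    return np.array(r) if raw else np.array(r).ravel()
s=least_squares(res,[.7,-.2,-.2],loss='soft_l1')
print(s.x);print(res(s.x,1).round(1))
for n,q in dict(seat=(-165,0,16),knob=(-290,0,46),ball=(-139,82,40)).items(): print(n,T(s.x,np.array(q)/1e3)[0].round(4))
print('tri ball',tri([a,b],[(306.1,179.3),(357.25,178.1)]))
print('mm/px top',1/(P(b)[2]/1.55)*1000)
E
python3 f1.py
```

```text
[ 0.7174297  -0.26182087 -0.18649455]
[[ 0.  -1.1]
 [ 0.4  3.9]
 [-0.   0.3]
 [-0.4  0.3]
 [-0.6  5. ]
 [-0.  -2.1]
 [-0.2 -1. ]
 [ 0.3 -1. ]
 [-0.1 -1.4]
 [ 0.3  0. ]
 [ 3.7 -0.6]]
seat [ 0.5553 -0.2312  0.016 ]
knob [ 0.4325 -0.2081  0.046 ]
ball [ 0.596  -0.1555  0.04  ]
tri ball [ 0.59485563 -0.1553526   0.03992754]
mm/px top 3.121094526905464
```

Run:
```python
src=open('f1.py').read().split("def res")[0]
exec(src)
tr=[1,4,10]
def res(c,raw=False):
    r=[]
    for i,(p,q,uv,w) in enumerate(obs):
        q=np.array(q,float)
        if i in tr: q[0]+=165-c[3]*1e3
        d=proj(p,T(c[:3],q/1e3))[0]-uv; r.append(d if raw else d*w)
    return np.array(r) if raw else np.array(r).ravel()
s=least_squares(res,[.7,-.2,-.2,.15],loss='soft_l1')
print(s.x);print(res(s.x,1).round(1))
for n,q in dict(seat=(-s.x[3]*1e3,0,16),knob=(-s.x[3]*1e3-125,0,46),ball=(-139,82,40),restnotch=(-114,82,46),bodyfront=(-80,82,106)).items(): print(n,T(s.x[:3],np.array(q)/1e3)[0].round(4))
# overlay
im=cv2.resize(b['img'][:,:,::-1],None,fx=4,fy=4)
# dish
for uv in((242.9,227.0),):
  print(atz(b,uv,.015))
def seg(p,lo):
    pass
# dish centroid by threshold
for p,(u,v) in((b,(243,227)),(a,(345,258)),(b,(295,212)),(a,(332,221))):
    g=p['img'].astype(int).min(2); m=(g>140).astype(np.uint8); sub=np.zeros_like(m); sub[v-16:v+17,u-16:u+17]=m[v-16:v+17,u-16:u+17]
    n,l,st,c=cv2.connectedComponentsWithStats(sub); i=l[v,u]; print(c[i],st[i],atz(p,c[i],.012))
```

```text
[ 0.71452104 -0.26174538 -0.19129698  0.14887304]
[[-0.2 -0.3]
 [ 1.  -0.5]
 [-0.3  1.1]
 [-0.8  1.2]
 [ 0.1  0.8]
 [-0.1 -1.5]
 [-0.4  0. ]
 [ 0.4 -0.3]
 [-0.  -0.3]
 [ 0.9  0.2]
 [ 0.3 -1. ]]
seat [ 0.5684 -0.2334  0.016 ]
knob [ 0.4456 -0.2097  0.046 ]
ball [ 0.5936 -0.1548  0.04  ]
restnotch [ 0.6182 -0.1596  0.046 ]
bodyfront [ 0.6516 -0.166   0.106 ]
[0.43454373 0.2003638  0.015     ]
[243.01597444 226.4057508 ] [233 217  21  20 313] [0.43643186 0.20046836 0.012     ]
[344.94693878 256.59183673] [336 249  19  17 245] [0.43984657 0.19713728 0.012     ]
[294.465625 212.440625] [285 203  20  20 320] [0.48320355 0.03924264 0.012     ]
[332.11167513 220.54314721] [324 214  18  14 197] [0.48714658 0.03648935 0.012     ]
```

Fit residuals are about 1 px, and the tray turns out to be drawn 0.149. I'll go to above the bolt ball first.

>>> {"op": "play_rows", "data": {
  "twist": [
    [0,0,0.005],
    [0,0,0.005],
    [0,0,0.005],
    [0,0,0.005],
    [0,0,0.005],
    [0,0,0.005],
    [0,0,0.005],
    [0,0,0.005],
    [0,0,0.005],
    [0,0,0.005]
  ],
  "travel": [
    [0.4,-0.67,0],
    [0.4,-0.67,0],
    [0.4,-0.67,0],
    [0.4,-0.67,0],
    [0.4,-0.67,0],
    [0.4,-0.67,0],
    [0.4,-0.67,0],
    [0.4,-0.67,0],
    [0.4,-0.67,0],
    [0.4,-0.67,0]
  ],
  "grip": [0,0,0,0,0,0,0,0,0,0],
  "force": 8
}}

```text
time_s: 3.0
ee_pos: [0.3906, 0.1797, 0.2137]
eef_rot: [-1.57, -0.0, -0.274]
force: [0.0, 0.5, -0.4]
grip_width: 0.047
```

>>> {"op": "play_rows", "data": {
  "twist": [
    [0,0,0.005],
    [0,0,0.005],
    [0,0,0.005],
    [0,0,0.005],
    [0,0,0.005],
    [0,0,0.005],
    [0,0,0.005],
    [0,0,0.005],
    [0,0,0.005],
    [0,0,0.005],
    [0,0,0]
  ],
  "travel": [
    [0.4,-0.67,0],
    [0.4,-0.67,0],
    [0.4,-0.67,0],
    [0.4,-0.67,0],
    [0.4,-0.67,0],
    [0.4,-0.67,0],
    [0.4,-0.67,0],
    [0.4,-0.67,0],
    [0.4,-0.67,0],
    [0.4,-0.67,0],
    [0,0,0]
  ],
  "grip": [0,0,0,0,0,0,0,0,0,0,0]
}}

```text
time_s: 4.1
ee_pos: [0.5909, -0.1573, 0.2124]
eef_rot: [-1.571, 0.001, -0.199]
force: [0.2, 0.3, -0.0]
grip_width: 0.0468
```

>>> {"op": "play_rows", "data": {
  "twist": [
    [0,0,0.005],
    [0,0,0],
    [0,0,0],
    [0,0,0],
    [0,0,0]
  ],
  "travel": [
    [0.06,0.04,-0.6],
    [0,0,-0.6],
    [0,0,-0.6],
    [0,0,-0.6],
    [0,0,0]
  ],
  "grip": [0,0,0,0,0]
}}

```text
time_s: 4.6
ee_pos: [0.591, -0.1507, 0.0898]
eef_rot: [-1.57, 0.007, -0.188]
force: [-0.7, 0.3, -0.4]
grip_width: 0.047
```

Run:
```python
from fit import *
a=ctrl.camera('side');b=ctrl.camera('top')
save(b,'d1.png',(310,130,430,230),5)
save(a,'d2.png',(250,110,370,210),5)
```

```text
(no output)
```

View pics/d1.png

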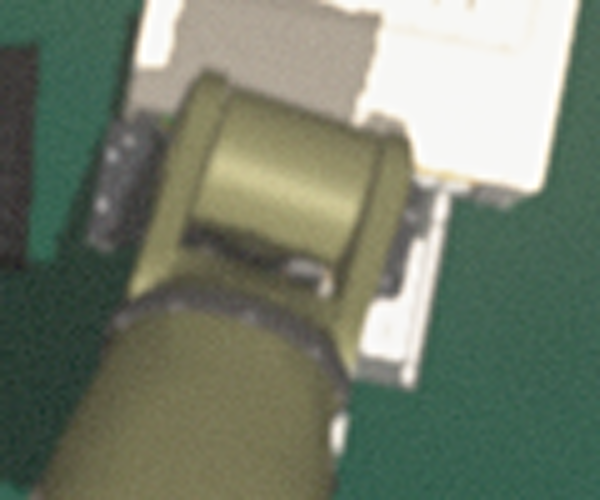

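View pics/d2.png

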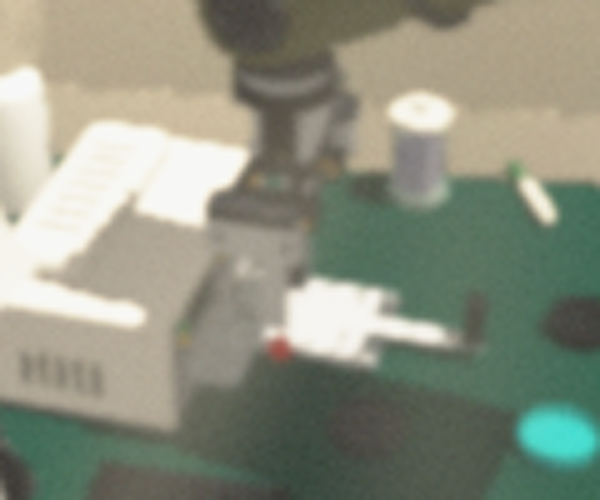

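Run:
```python
from fit import *
o=ctrl.get_obs(); print(o['ee_pos'],o['eef_rot'],o['qpos'])
p=ctrl.camera('side')
m=ballpx(p).astype(np.uint8); n,l,s,c=cv2.connectedComponentsWithStats(m)
print([(s[i,4],c[i].round(1).tolist()) for i in range(1,n)])
print(proj(p,o['ee_pos']))
```

```text
[ 0.59317102 -0.15154542  0.0943265 ] [-1.57078749e+00 -5.14377363e-05 -1.87532020e-01] [-3.09957125e-01  5.51882603e-01  1.45337134e+00  1.65888289e-05
  1.13628873e+00 -1.69322842e+00]
[]
[[306.97428165 168.50561412]]
```

>>> {"op": "play_rows", "data": {
  "twist": [
    [0,0,0],
    [0,0,0],
    [0,0,0],
    [0,0,0],
    [0,0,0],
    [0,0,0]
  ],
  "travel": [
    [0.02,-0.07,0],
    [0,0,-0.32],
    [0,0,-0.32],
    [0,0,-0.32],
    [0,0,-0.32],
    [0,0,0]
  ],
  "grip": [0,0,0,0,0,0]
}}

```text
time_s: 5.35
ee_pos: [0.5928, -0.155, 0.0268]
eef_rot: [-1.57, 0.004, -0.188]
force: [1.0, 0.4, 0.2]
grip_width: 0.047
```

>>> {"op": "play_rows", "data": {
  "twist": [
    [0,0,0],
    [0,0,0],
    [0,0,0],
    [0,0,0],
    [0,0,0]
  ],
  "travel": [
    [0,0,0],
    [0,0,0],
    [0,0,0],
    [0,0,0],
    [0,0,0]
  ],
  "grip": [0.5,0.7,0.7,0.7,0.7],
  "force": 8
}}

```text
time_s: 5.85
ee_pos: [0.5943, -0.1554, 0.03]
eef_rot: [-1.571, -0.001, -0.188]
force: [0.8, -0.1, 2.5]
grip_width: 0.0193
```

>>> {"op": "play_rows", "data": {
  "twist": [
    [0,0,0],
    [0,0,0],
    [0,0,0],
    [0,0,0],
    [0,0,0],
    [0,0,0],
    [0,0,0],
    [0,0,0],
    [0,0,0],
    [0,0,0]
  ],
  "travel": [
    [0.005,-0.001,0.1],
    [0.015,-0.003,0.107],
    [0.025,-0.005,0.1],
    [0.035,-0.007,0.098],
    [0.045,-0.009,0.095],
    [0.053,-0.01,0.087],
    [0.06,-0.012,0.082],
    [0.07,-0.013,0.077],
    [0,0,0],
    [0,0,0]
  ],
  "grip": [0.7,0.7,0.7,0.7,0.7,0.7,0.7,0.7,0.7,0.7]
}}

```text
time_s: 6.85
ee_pos: [0.6094, -0.1584, 0.0667]
eef_rot: [-1.571, 0.0, -0.188]
force: [-2.0, 0.2, 0.8]
grip_width: 0.0192
```

Run:
```python
from fit import *
a=ctrl.camera('side')
print(ctrl.get_obs()['ee_pos'])
save(a,'e2.png',(250,110,370,210),5)
```

```text
[ 0.60928941 -0.15836055  0.06658111]
```

View pics/e2.png

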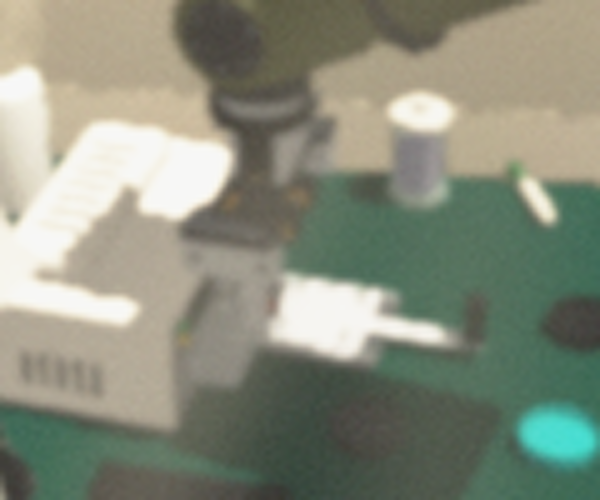

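The ball is held and lifted; red shows at crop (272,300). Next I draw the bolt 30 mm.

>>> {"op": "play_rows", "data": {
  "twist": [
    [0,0,0],
    [0,0,0],
    [0,0,0],
    [0,0,0],
    [0,0,0],
    [0,0,0],
    [0,0,0],
    [0,0,0]
  ],
  "travel": [
    [0.02,0.1,0],
    [0.02,0.1,0],
    [0.02,0.1,0],
    [0.019,0.1,0],
    [0.019,0.1,0],
    [0.019,0.1,0],
    [0,0,0],
    [0,0,0]
  ],
  "grip": [0.7,0.7,0.7,0.7,0.7,0.7,0.7,0.7]
}}

```text
time_s: 7.7
ee_pos: [0.6151, -0.1289, 0.0669]
eef_rot: [-1.572, 0.0, -0.188]
force: [-5.1, -4.9, 3.7]
grip_width: 0.0194
```

>>> {"op": "play_rows", "data": {
  "twist": [
    [0,0,0],
    [0,0,0],
    [0,0,0],
    [0,0,0],
    [0,0,0],
    [0,0,0],
    [0,0,0],
    [0,0,0],
    [0,0,0],
    [0,0,0]
  ],
  "travel": [
    [-0.07,0.013,-0.077],
    [-0.06,0.012,-0.082],
    [-0.053,0.01,-0.087],
    [-0.045,0.009,-0.095],
    [-0.035,0.007,-0.098],
    [-0.025,0.005,-0.1],
    [-0.015,0.003,-0.107],
    [-0.005,0.001,-0.09],
    [0,0,0],
    [0,0,0]
  ],
  "grip": [0.7,0.7,0.7,0.7,0.7,0.7,0.7,0.7,0.7,0.7]
}}

```text
time_s: 8.7
ee_pos: [0.6002, -0.126, 0.03]
eef_rot: [-1.572, -0.001, -0.188]
force: [-1.2, -6.3, -0.6]
grip_width: 0.0194
```

>>> {"op": "play_rows", "data": {
  "twist": [
    [0,0,0],
    [0,0,0],
    [0,0,0],
    [0,0,0],
    [0,0,0],
    [0,0,0],
    [0,0,0],
    [0,0,0]
  ],
  "travel": [
    [0,0,0],
    [0,0,0],
    [0,0,0],
    [0,0,0.4],
    [0,0,0.8],
    [0,0,0.8],
    [0,0,0.8],
    [0,0,0]
  ],
  "grip": [0.2,0,0,0,0,0,0,0]
}}

```text
time_s: 9.5
ee_pos: [0.6019, -0.1256, 0.176]
eef_rot: [-1.571, -0.009, -0.188]
force: [0.8, 0.2, 0.3]
grip_width: 0.0471
```

>>> {"op": "play_rows", "data": {
  "twist": [
    [0,0,0],
    [0,0,0],
    [0,0,0],
    [0,0,0],
    [0,0,0],
    [0,0,0],
    [0,0,0],
    [0,0,0],
    [0,0,0],
    [0,0,0]
  ],
  "travel": [
    [-0.41,0.812,0],
    [-0.41,0.812,0],
    [-0.41,0.812,0],
    [-0.41,0.812,0],
    [-0.41,0.812,0],
    [-0.41,0.812,0],
    [-0.41,0.812,0],
    [-0.41,0.812,0],
    [0,0,-0.5],
    [0,0,0]
  ],
  "grip": [-1,-1,-1,-1,-1,-1,-1,-1,-1,-1]
}}

```text
time_s: 10.5
ee_pos: [0.4341, 0.1999, 0.1425]
eef_rot: [-1.573, 0.004, -0.186]
force: [-0.3, 0.0, 0.6]
grip_width: 0.0936
```

Run:
```python
from fit import *
a=ctrl.camera('side');b=ctrl.camera('top')
o=ctrl.get_obs();print(o['ee_pos'],o['eef_rot'])
save(a,'f2.png',(240,110,400,290),4)
save(b,'f1.png',(330,110,430,230),5)
```

```text
[0.43587595 0.19913698 0.14492298] [-1.57137684e+00  8.99336374e-04 -1.88037918e-01]
```

View pics/f1.png

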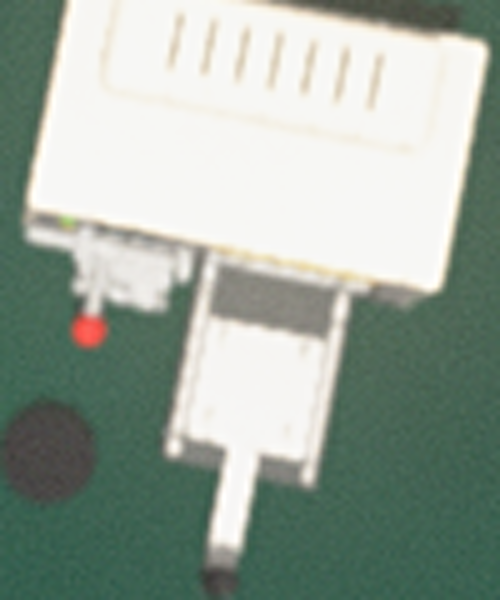

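View pics/f2.png

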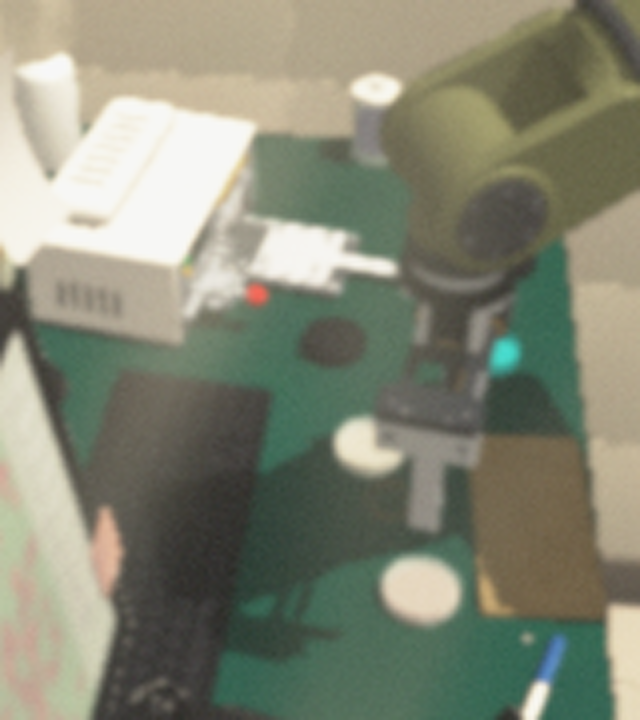

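Bolt drawn: the red ball is at top px (347.6,176.2) and has moved left, with its handle level. Now for the pink dish.

>>> {"op": "play_rows", "data": {
  "twist": [
    [0,0,0],
    [0,0,0],
    [0,0,0],
    [0,0,0],
    [0,0,0],
    [0,0,0],
    [0,0,0],
    [0,0,0],
    [0,0,0]
  ],
  "travel": [
    [0.04,0,-0.6],
    [0,0,-0.6],
    [0,0,-0.6],
    [0,0,-0.4],
    [0,0,-0.2],
    [0,0,-0.1],
    [0,0,-0.1],
    [0,0,-0.06],
    [0,0,0]
  ],
  "grip": [-1,-1,-1,-1,-1,-1,-1,-1,-1]
}}

```text
time_s: 11.5
ee_pos: [0.4381, 0.1994, 0.0122]
eef_rot: [-1.571, -0.0, -0.188]
force: [0.2, -0.4, -0.4]
grip_width: 0.0942
```

>>> {"op": "play_rows", "data": {
  "twist": [
    [0,0,0],
    [0,0,0],
    [0,0,0],
    [0,0,0],
    [0,0,0],
    [0,0,0],
    [0,0,0]
  ],
  "travel": [
    [0,0,0],
    [0,0,-0.04],
    [0,0,0],
    [0,0,0],
    [0,0,0],
    [0,0,0],
    [0,0,0]
  ],
  "grip": [-0.7,-0.5,-0.4,-0.3,-0.2,-0.2,-0.2],
  "force": 8
}}

```text
time_s: 12.2
ee_pos: [0.4379, 0.1994, 0.01]
eef_rot: [-1.571, -0.0, -0.188]
force: [0.2, 0.1, -0.4]
grip_width: 0.0599
```

>>> {"op": "play_rows", "data": {
  "twist": [
    [0,0,0],
    [0,0,0],
    [0,0,0],
    [0,0,0],
    [0,0,0],
    [0,0,0]
  ],
  "travel": [
    [0,0,0.2],
    [0,0,0.4],
    [0,0,0.6],
    [0,0,0.6],
    [0,0,0.4],
    [0,0,0.2]
  ],
  "grip": [-0.2,-0.2,-0.2,-0.2,-0.2,-0.2]
}}

```text
time_s: 12.8
ee_pos: [0.4384, 0.1996, 0.1323]
eef_rot: [-1.569, -0.003, -0.188]
force: [-0.1, 0.7, -1.0]
grip_width: 0.0604
```

>>> {"op": "play_rows", "data": {
  "twist": [
    [0,0,0],
    [0,0,0],
    [0,0,0],
    [0,0,0],
    [0,0,0],
    [0,0,0],
    [0,0,0],
    [0,0,0],
    [0,0,0],
    [0,0,0],
    [0,0,0],
    [0,0,0]
  ],
  "travel": [
    [0.12,-0.4,0],
    [0.25,-0.83,0],
    [0.25,-0.83,0],
    [0.25,-0.83,0],
    [0.25,-0.83,0],
    [0.25,-0.83,0],
    [0.25,-0.83,0],
    [0.25,-0.83,0],
    [0.25,-0.83,0],
    [0.25,-0.83,0],
    [0.25,-0.79,0],
    [0,0,0]
  ],
  "grip": [-0.2,-0.2,-0.2,-0.2,-0.2,-0.2,-0.2,-0.2,-0.2,-0.2,-0.2,-0.2]
}}

```text
time_s: 14.0
ee_pos: [0.5689, -0.2376, 0.129]
eef_rot: [-1.571, 0.001, -0.192]
force: [-0.4, 1.0, -0.4]
grip_width: 0.0602
```

Run:
```python
from fit import *
a=ctrl.camera('side');b=ctrl.camera('top')
o=ctrl.get_obs();print(o['ee_pos'],o['eef_rot'],o['grip_width'],o['qpos'])
save(a,'g2.png',(240,110,400,230),5)
save(b,'g1.png',(330,110,430,230),5)
print(proj(b,o['ee_pos']),proj(a,o['ee_pos']))
```

```text
[ 0.56841935 -0.23388444  0.12908008] [-1.57027651e+00  1.52324157e-03 -1.89097976e-01] 0.06052444710607707 [-4.49977933e-01  5.19211098e-01  1.41618829e+00  1.16962147e-04
  1.20779905e+00 -1.83171751e+00]
[[386.61187803 183.57286597]] [[315.32667836 149.21919009]]
```

View pics/g2.png

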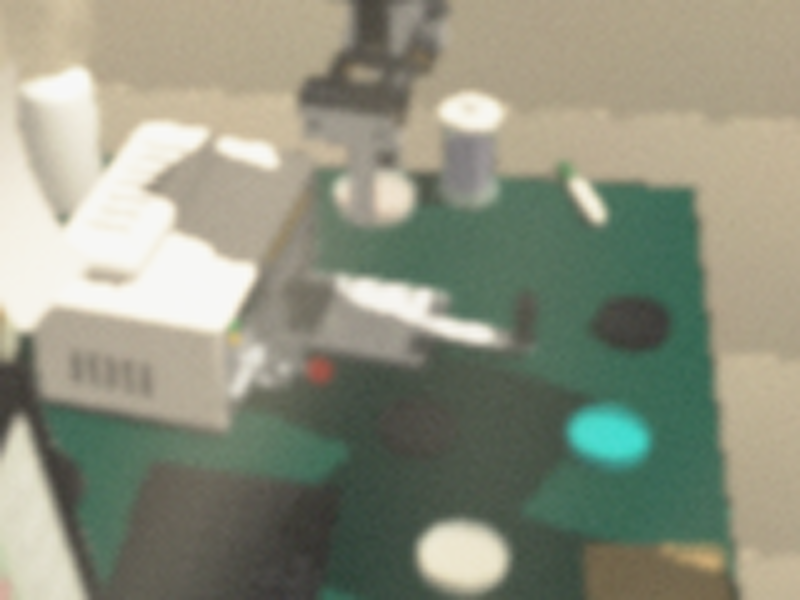

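View pics/g1.png

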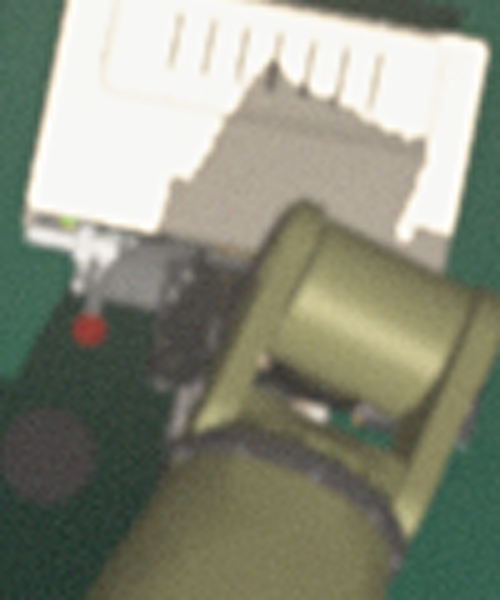

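Run:
```python
from fit import *
a=ctrl.camera('side')
o=ctrl.get_obs();e=o['ee_pos'];print(e,o['eef_rot'])
th=np.linspace(0,6.28,100)
for h in(-.0075,.0075):
    c=e+[0,0,-.0025+h]; d=np.c_[c[0]+.0305*np.cos(th),c[1]+.0305*np.sin(th),0*th+c[2]]
    q=proj(a,d); print(h,q.min(0),q.max(0))
q0=proj(a,e);print(proj(a,e+[.005,0,0])-q0)
save(a,'g3.png',(296,130,336,160),18)
C=(0.71452104,-0.26174538,-0.19129698)
for s in(.149,):
  im=cv2.resize(a['img'][:,:,::-1],None,fx=6,fy=6,interpolation=cv2.INTER_CUBIC)
  pts=[(-s+i*.026,j*.026,.029) for i in(-1,1) for j in(-1,1)]+[(-s-.125,0,.059),(-.139,.112,.04),(-s,0,.016),(-.206,.043,.016),(-.206,-.043,.016),(-s-.038,.038,.016),(-s-.038,-.038,.016),(-.08,.165,.106),(-.08,-.085,.106),(-.08,.165,0)]
  for u in proj(a,T(C,pts)): cv2.circle(im,tuple(((u+.5)*6).astype(int)),3,(0,0,255) ,-1)
  cv2.imwrite('pics/g4.png',im[130*6:220*6,250*6:370*6])
```

```text
[ 0.56847618 -0.23306592  0.12933364] [-1.57030853e+00  1.29882503e-03 -1.88006664e-01]
-0.0075 [307.42717772 147.23870281] [323.09801398 155.81829703]
0.0075 [307.41934286 143.98559575] [323.19614589 152.51392399]
[[-1.28666504 -0.06930055]]
```

View pics/g3.png

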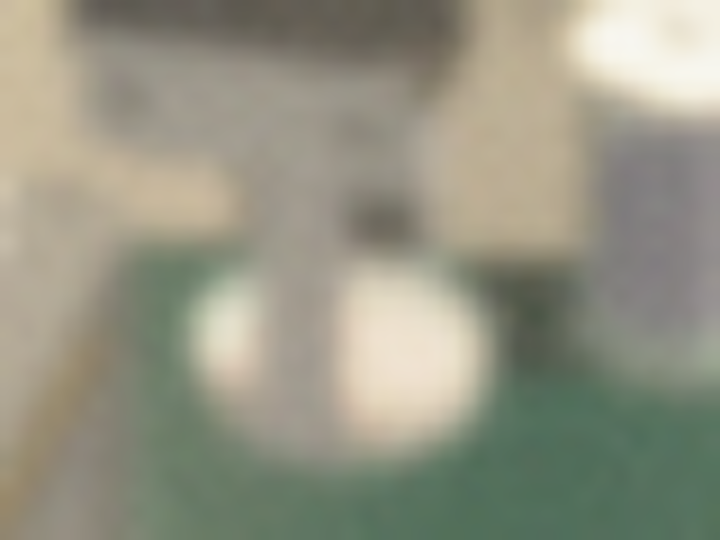

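View pics/g4.png

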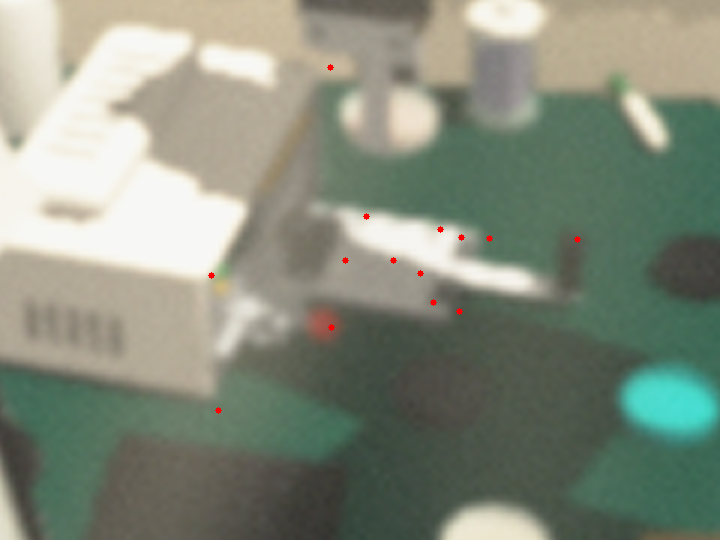

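Run:
```python
from fit import *
a=ctrl.camera('side');o=ctrl.get_obs();e=o['ee_pos'];y=o['eef_rot'][2]
for d in(.031,.0425):
  for h in(-.008,.01,.02): print(d,h,proj(a,e+[-np.sin(y)*d,np.cos(y)*d,h]))
im=a['img'].astype(int)
for r in range(142,157,2): print(r,im[r,304:326].tolist() and [int(v) for v in im[r,304:326].mean(1)])
```

```text
0.031 -0.008 [[313.10490681 155.25555935]]
0.031 0.01 [[313.14228    151.27577174]]
0.031 0.02 [[313.16331122 149.03620352]]
0.0425 -0.008 [[312.29955541 156.86846459]]
0.0425 0.01 [[312.33046092 152.87712622]]
0.0425 0.02 [[312.34785395 150.63087733]]
142 [164, 168, 166, 166, 161, 154, 150, 151, 151, 153, 143, 123, 109, 103, 114, 136, 154, 165, 167, 165, 164, 165]
144 [117, 118, 116, 121, 133, 146, 151, 154, 153, 152, 154, 156, 162, 155, 150, 150, 148, 134, 128, 121, 120, 118]
146 [110, 113, 127, 163, 187, 186, 172, 157, 154, 155, 165, 192, 209, 209, 207, 203, 190, 162, 127, 101, 85, 83]
148 [116, 122, 155, 199, 216, 207, 178, 160, 155, 155, 170, 199, 218, 222, 224, 222, 218, 205, 173, 122, 93, 83]
150 [115, 116, 136, 174, 194, 190, 170, 161, 152, 154, 171, 202, 220, 222, 223, 224, 221, 212, 177, 129, 95, 84]
152 [115, 113, 119, 137, 152, 158, 156, 158, 152, 154, 164, 189, 202, 208, 209, 205, 200, 181, 149, 114, 99, 97]
154 [116, 115, 109, 117, 121, 133, 140, 145, 145, 147, 148, 158, 172, 173, 169, 158, 144, 125, 107, 97, 95, 95]
156 [116, 114, 113, 112, 110, 111, 111, 116, 116, 116, 118, 116, 117, 114, 107, 102, 97, 97, 99, 93, 95, 95]
```

>>> {"op": "play_rows", "data": {
  "twist": [
    [0,0,0],
    [0,0,0],
    [0,0,0],
    [0,0,0],
    [0,0,0],
    [0,0,0],
    [0,0,0]
  ],
  "travel": [
    [0.02,-0.015,-0.3],
    [0,0,-0.5],
    [0,0,-0.5],
    [0,0,-0.3],
    [0,0,-0.1],
    [0,0,-0.03],
    [0,0,0]
  ],
  "grip": [-0.2,-0.2,-0.2,-0.2,-0.2,-0.2,-0.2]
}}

```text
time_s: 14.9
ee_pos: [0.5703, -0.2344, 0.0442]
eef_rot: [-1.571, -0.001, -0.188]
force: [-0.1, -1.0, -0.2]
grip_width: 0.0603
```

Run:
```python
from fit import *
a=ctrl.camera('side')
o=ctrl.get_obs();e=o['ee_pos'];print(e,o['eef_rot'],o['force'])
C=(0.71452104,-0.26174538,-0.19129698)
th=np.linspace(0,6.28,60)
for k,dx in enumerate((0,.004)):
  im=cv2.resize(a['img'][:,:,::-1],None,fx=8,fy=8,interpolation=cv2.INTER_CUBIC)
  c=np.array(e)+[dx,0,0.005]; d=np.c_[c[0]+.0305*np.cos(th),c[1]+.0305*np.sin(th),0*th+c[2]]
  s=.149
  ux=np.array([np.cos(C[2]),np.sin(C[2]),0])*dx
  pts=[(-s+i*.026,j*.026,.029) for i in(-1,1) for j in(-1,1)]+[(-s-.125,0,.059),(-.139,.112,.04),(-.206,.043,.016),(-s-.038,.038,.016),(-.08,.165,.106)]
  for u in proj(a,T(C,pts)+ux): cv2.circle(im,tuple(((u+.5)*8).astype(int)),3,(0,0,255) ,-1)
  for u in proj(a,d): cv2.circle(im,tuple(((u+.5)*8).astype(int)),2,(255,0,0) ,-1)
  cv2.imwrite(f'pics/i{k}.png',im[140*8:205*8,265*8:360*8])
```

```text
[ 0.57036568 -0.23445023  0.0444026 ] [-1.57116490e+00 -1.43554561e-03 -1.87712156e-01] [ 0.56367283  0.9112826  -1.21872226]
```

View pics/i0.png

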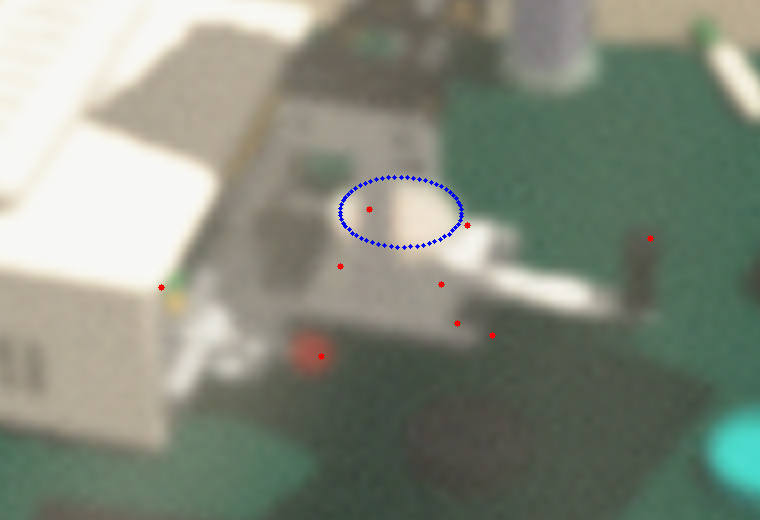

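View pics/i1.png

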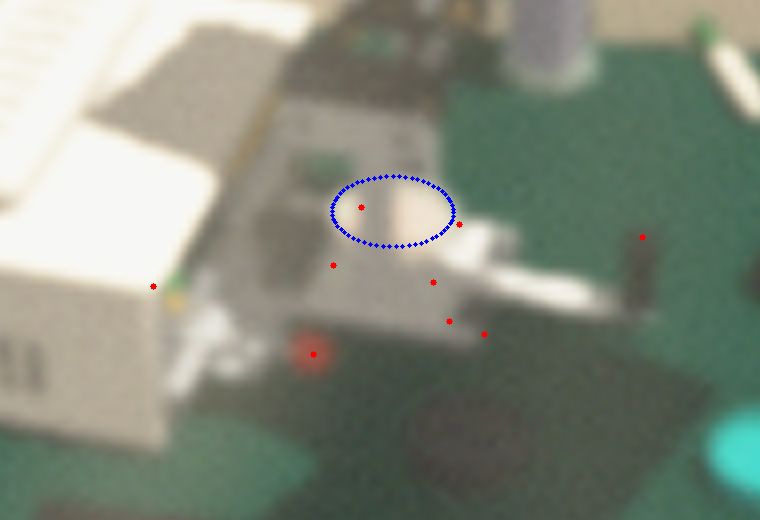

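>>> {"op": "play_rows", "data": {
  "twist": [
    [0,0,0],
    [0,0,0],
    [0,0,0],
    [0,0,0],
    [0,0,0],
    [0,0,0],
    [0,0,0]
  ],
  "travel": [
    [-0.02,0.01,-0.06],
    [0,0,-0.06],
    [0,0,-0.06],
    [0,0,-0.06],
    [0,0,-0.06],
    [0,0,-0.04],
    [0,0,0]
  ],
  "grip": [-0.2,-0.2,-0.2,-0.2,-0.2,-0.2,-0.2]
}}

```text
time_s: 15.65
ee_pos: [0.5688, -0.2338, 0.0262]
eef_rot: [-1.571, 0.0, -0.188]
force: [-0.8, -0.1, -0.2]
grip_width: 0.0604
```

>>> {"op": "play_rows", "data": {
  "twist": [
    [0,0,0],
    [0,0,0],
    [0,0,0],
    [0,0,0],
    [0,0,0],
    [0,0,0],
    [0,0,0],
    [0,0,0],
    [0,0,0]
  ],
  "travel": [
    [0,0,0],
    [0,0,0],
    [0,0,0],
    [0,0,0.1],
    [0,0,0.4],
    [0,0,0.6],
    [0,0,0.8],
    [0,0,0.8],
    [0,0,0]
  ],
  "grip": [-0.4,-0.5,-0.5,-0.5,-0.5,-0.5,-0.5,-0.5,-0.5]
}}

```text
time_s: 16.55
ee_pos: [0.5708, -0.2347, 0.1678]
eef_rot: [-1.573, -0.009, -0.188]
force: [-0.8, -0.6, -0.4]
grip_width: 0.0703
```

>>> {"op": "play_rows", "data": {
  "twist": [
    [0,0,0],
    [0,0,0],
    [0,0,0],
    [0,0,0],
    [0,0,0],
    [0,0,0]
  ],
  "travel": [
    [-0.6,0.1,0],
    [-0.8,0.1,0],
    [-0.8,0.1,0],
    [-0.6,0.1,0],
    [-0.4,0.1,0],
    [0,0,0]
  ],
  "grip": [0,0,0,0,0,0]
}}

```text
time_s: 17.15
ee_pos: [0.4074, -0.2085, 0.1617]
eef_rot: [-1.571, -0.0, -0.189]
force: [-0.1, 0.5, 0.1]
grip_width: 0.0471
```

Run:
```python
from fit import *
a=ctrl.camera('side');b=ctrl.camera('top')
o=ctrl.get_obs();print(o['ee_pos'],o['eef_rot'],o['grip_width'])
save(a,'j2.png',(260,130,360,200),8)
save(b,'j1.png',(345,150,415,220),8)
```

```text
[ 0.40933793 -0.20906148  0.16179646] [-1.57110630e+00 -9.49996290e-04 -1.88130445e-01] 0.046968687688925044
```

View pics/j1.png

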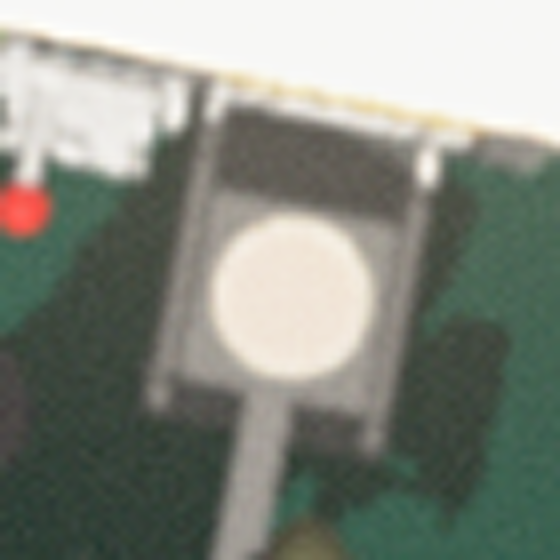

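View pics/j2.png

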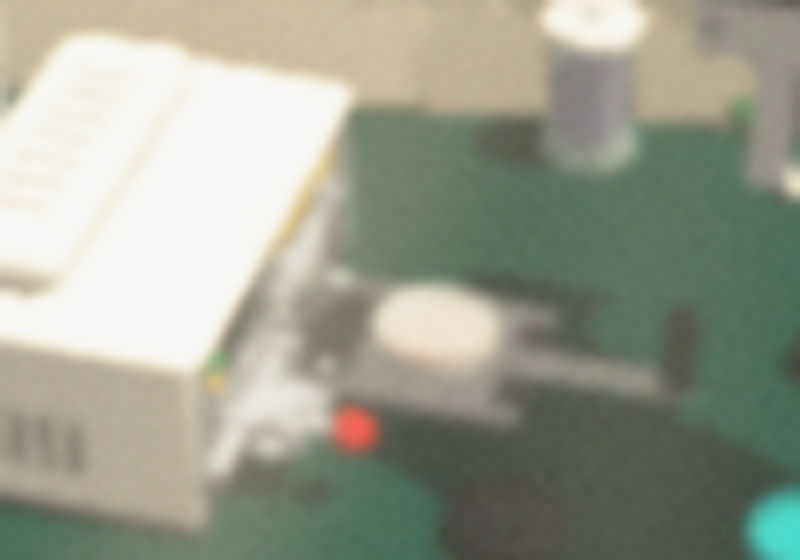

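The dish sits flat and centred between the pegs (top px about (381.5,187)). The knob is at side px (345,173). Next I grip the knob.

>>> {"op": "play_rows", "data": {
  "twist": [
    [0,0,0],
    [0,0,0],
    [0,0,0],
    [0,0,0],
    [0,0,0],
    [0,0,0],
    [0,0,0],
    [0,0,0]
  ],
  "travel": [
    [0.4,-0.015,0],
    [0.4,-0.015,0],
    [0,0,-0.6],
    [0,0,-0.8],
    [0,0,-0.6],
    [0,0,-0.38],
    [0,0,-0.1],
    [0,0,0]
  ],
  "grip": [0,0,0,0,0,0,0,0]
}}

```text
time_s: 18.05
ee_pos: [0.4493, -0.2103, 0.037]
eef_rot: [-1.57, 0.001, -0.188]
force: [0.2, -0.0, 0.5]
grip_width: 0.0469
```

>>> {"op": "play_rows", "data": {
  "twist": [
    [0,0,0],
    [0,0,0],
    [0,0,0],
    [0,0,0],
    [0,0,0],
    [0,0,0]
  ],
  "travel": [
    [0,0,0],
    [0,0,0],
    [0,0,0],
    [0,0,0],
    [0,0,0],
    [0,0,0]
  ],
  "grip": [0.4,0.7,0.8,0.8,0.8,0.8],
  "force": 10
}}

```text
time_s: 18.65
ee_pos: [0.4491, -0.2117, 0.0381]
eef_rot: [-1.573, -0.002, -0.188]
force: [-2.4, -11.1, -0.5]
grip_width: 0.0178
```

>>> {"op": "play_rows", "data": {
  "twist": [
    [0,0,0],
    [0,0,0],
    [0,0,0],
    [0,0,0],
    [0,0,0],
    [0,0,0],
    [0,0,0]
  ],
  "travel": [
    [0,-0.03,0],
    [0.05,-0.01,0],
    [0.12,-0.022,0],
    [0.2,-0.037,0],
    [0.2,-0.037,0],
    [0.2,-0.037,0],
    [0.2,-0.037,0]
  ],
  "grip": [0.8,0.8,0.8,0.8,0.8,0.8,0.8],
  "force": 15
}}

```text
time_s: 19.35
ee_pos: [0.4984, -0.2212, 0.038]
eef_rot: [-1.571, -0.001, -0.188]
force: [-1.8, -1.5, 7.5]
grip_width: 0.0176
```

Run:
```python
from fit import *
a=ctrl.camera('side');b=ctrl.camera('top')
o=ctrl.get_obs();print(o['ee_pos'],o['force'],o['grip_width'])
save(a,'k2.png',(260,130,360,200),8)
```

```text
[ 0.49881497 -0.22134795  0.03793467] [ 0.15962991 -0.78380227  9.2068931 ] 0.01763841520294837
```

View pics/k2.png

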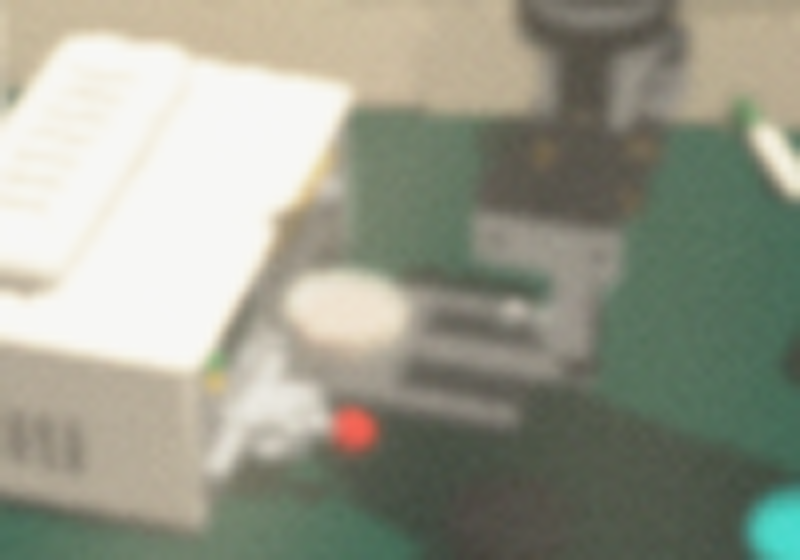

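The tray and dish are moving in cleanly and the dish is now at the port, so I keep pushing.

>>> {"op": "play_rows", "data": {
  "twist": [
    [0,0,0],
    [0,0,0],
    [0,0,0],
    [0,0,0],
    [0,0,0],
    [0,0,0],
    [0,0,0],
    [0,0,0],
    [0,0,0],
    [0,0,0]
  ],
  "travel": [
    [0.15,-0.028,0.01],
    [0.18,-0.033,0.005],
    [0.18,-0.033,0],
    [0.18,-0.033,0],
    [0.18,-0.033,0],
    [0.18,-0.033,0],
    [0.18,-0.033,0],
    [0.18,-0.033,0],
    [0.18,-0.033,0],
    [0.1,-0.019,0]
  ],
  "grip": [0.8,0.8,0.8,0.8,0.8,0.8,0.8,0.8,0.8,0.8]
}}

```text
time_s: 20.45
ee_pos: [0.5826, -0.2372, 0.038]
eef_rot: [-1.572, -0.0, -0.188]
force: [-3.0, -6.2, 2.0]
grip_width: 0.0176
```

>>> {"op": "play_rows", "data": {
  "twist": [
    [0,0,0],
    [0,0,0],
    [0,0,0],
    [0,0,0],
    [0,0,0]
  ],
  "travel": [
    [0.08,-0.03,0],
    [0.08,-0.018,0],
    [0.06,-0.012,0],
    [0.04,-0.007,0],
    [0,0,0]
  ],
  "grip": [0.8,0.8,0.8,0.8,0.8]
}}

```text
time_s: 20.95
ee_pos: [0.5952, -0.2396, 0.0381]
eef_rot: [-1.571, -0.0, -0.188]
force: [-0.6, -1.1, 0.7]
grip_width: 0.0176
```

>>> {"op": "play_rows", "data": {
  "twist": [
    [0,0,0],
    [0,0,0],
    [0,0,0],
    [0,0,0]
  ],
  "travel": [
    [0.03,-0.006,0],
    [0.03,-0.006,0],
    [0.02,-0.004,0],
    [0,0,0]
  ],
  "grip": [0.8,0.8,0.8,0.8]
}}

```text
time_s: 21.35
ee_pos: [0.5978, -0.2401, 0.038]
eef_rot: [-1.57, 0.004, -0.188]
force: [-9.9, 3.1, 6.5]
grip_width: 0.0176
```

>>> {"op": "play_rows", "data": {
  "twist": [
    [0,0,0],
    [0,0,0],
    [0,0,0]
  ],
  "travel": [
    [0.02,-0.004,0],
    [0,0,0],
    [0,0,0]
  ],
  "grip": [0.8,0.8,0.8]
}}

```text
time_s: 21.65
ee_pos: [0.5983, -0.2402, 0.0379]
eef_rot: [-1.57, 0.005, -0.188]
force: [-12.9, 4.1, 7.1]
grip_width: 0.0176
```

>>> {"op": "play_rows", "data": {
  "twist": [
    [0,0,0],
    [0,0,0],
    [0,0,0],
    [0,0,0],
    [0,0,0],
    [0,0,0],
    [0,0,0],
    [0,0,0]
  ],
  "travel": [
    [0,0,0],
    [0,0,0],
    [0,0,0],
    [0,0,0.3],
    [0,0,0.6],
    [0,0,0.8],
    [0,0,0.6],
    [0,0,0]
  ],
  "grip": [0.3,0.1,0.1,0.1,0.1,0.1,0.1,0.1]
}}

```text
time_s: 22.45
ee_pos: [0.6016, -0.2415, 0.1594]
eef_rot: [-1.573, -0.008, -0.188]
force: [0.7, 0.2, 0.2]
grip_width: 0.0425
```

>>> {"op": "play_rows", "data": {
  "twist": [
    [0,0,0],
    [0,0,0],
    [0,0,0],
    [0,0,0],
    [0,0,0]
  ],
  "travel": [
    [-0.6,0.1,0],
    [-0.8,0.15,0],
    [-0.8,0.15,0],
    [-0.6,0.1,0],
    [0,0,0]
  ],
  "grip": [0,0,0,0,0]
}}

```text
time_s: 22.95
ee_pos: [0.4574, -0.2152, 0.1536]
eef_rot: [-1.571, 0.0, -0.189]
force: [0.5, -0.4, -0.3]
grip_width: 0.0471
```

Run:
```python
from fit import *
a=ctrl.camera('side');b=ctrl.camera('top')
o=ctrl.get_obs();print(o['ee_pos'],o['eef_rot'],o['grip_width'])
save(a,'l2.png',(260,130,360,200),8)
save(b,'l1.png',(335,110,435,210),6)
for p in(a,b):
    m=ballpx(p).astype(np.uint8); n,l,s,c=cv2.connectedComponentsWithStats(m)
    print([(s[i,4],c[i].round(1).tolist()) for i in range(1,n)])
```

```text
[ 0.46007785 -0.21590595  0.15380509] [-1.57113892e+00 -1.07449182e-03 -1.88219718e-01] 0.04718860898556081
[(np.int32(17), [304.1, 183.2])]
[(np.int32(29), [347.4, 175.8]), (np.int32(5), [154.6, 188.8]), (np.int32(11), [159.0, 191.9])]
```

View pics/l1.png

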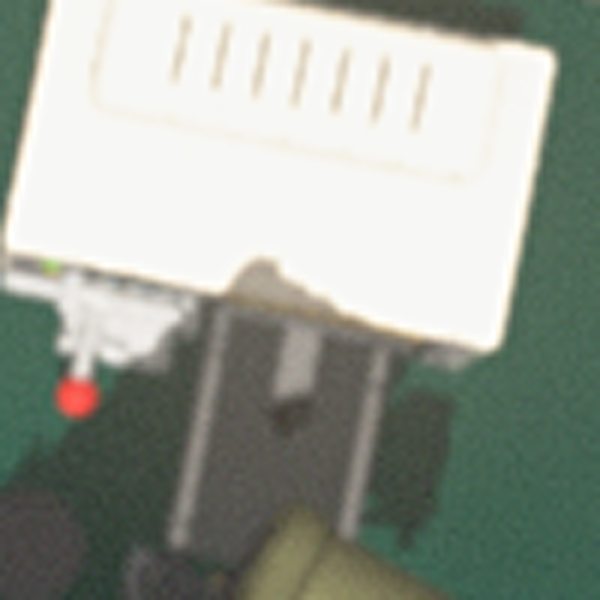

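View pics/l2.png

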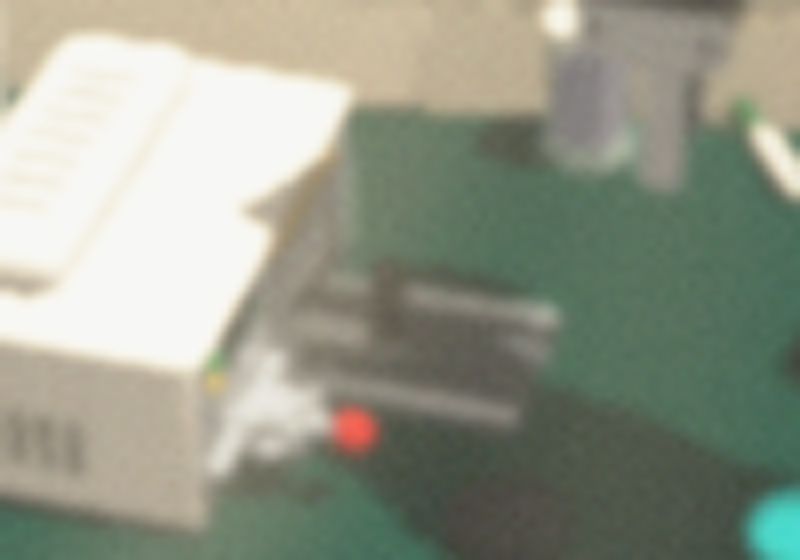

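The tray is home (knob at top px (383,178.5), just before the panel) and the bolt is still drawn. Now I re-grip the ball.

>>> {"op": "play_rows", "data": {
  "twist": [
    [0,0,0],
    [0,0,0],
    [0,0,0],
    [0,0,0],
    [0,0,0],
    [0,0,0]
  ],
  "travel": [
    [0.42,0.26,0],
    [0.8,0.5,0],
    [0.8,0.5,0],
    [0.6,0.4,0],
    [0.22,0.134,0],
    [0,0,0]
  ],
  "grip": [0,0,0,0,0,0]
}}

```text
time_s: 23.65
ee_pos: [0.6029, -0.1252, 0.1523]
eef_rot: [-1.571, 0.001, -0.186]
force: [-1.1, 0.1, 0.7]
grip_width: 0.0474
```

>>> {"op": "play_rows", "data": {
  "twist": [
    [0,0,0],
    [0,0,0],
    [0,0,0],
    [0,0,0],
    [0,0,0]
  ],
  "travel": [
    [0,0,-0.6],
    [0,0,-0.6],
    [0,0,-0.3],
    [0,0,0],
    [0,0,0]
  ],
  "grip": [0,0,0,0,0]
}}

```text
time_s: 24.15
ee_pos: [0.6021, -0.1267, 0.0794]
eef_rot: [-1.571, -0.001, -0.188]
force: [0.7, 0.7, 0.6]
grip_width: 0.0467
```

>>> {"op": "play_rows", "data": {
  "twist": [
    [0,0,0],
    [0,0,0],
    [0,0,0],
    [0,0,0],
    [0,0,0]
  ],
  "travel": [
    [0,0,-0.3],
    [0,0,-0.3],
    [0,0,-0.25],
    [0,0,-0.13],
    [0,0,0]
  ],
  "grip": [0,0,0,0,0]
}}

```text
time_s: 24.65
ee_pos: [0.6013, -0.1258, 0.0278]
eef_rot: [-1.571, 0.002, -0.188]
force: [0.4, -0.9, -0.0]
grip_width: 0.047
```

>>> {"op": "play_rows", "data": {
  "twist": [
    [0,0,0],
    [0,0,0],
    [0,0,0],
    [0,0,0],
    [0,0,0]
  ],
  "travel": [
    [0,0,0],
    [0,0,0],
    [0,0,0],
    [0,0,0],
    [0,0,0]
  ],
  "grip": [0.5,0.7,0.7,0.7,0.7],
  "force": 8
}}

```text
time_s: 25.15
ee_pos: [0.602, -0.1266, 0.0295]
eef_rot: [-1.571, -0.001, -0.188]
force: [-0.5, -4.5, 1.1]
grip_width: 0.0193
```

>>> {"op": "play_rows", "data": {
  "twist": [
    [0,0,0],
    [0,0,0],
    [0,0,0],
    [0,0,0],
    [0,0,0],
    [0,0,0],
    [0,0,0],
    [0,0,0],
    [0,0,0],
    [0,0,0]
  ],
  "travel": [
    [0.005,-0.001,0.1],
    [0.015,-0.003,0.107],
    [0.025,-0.005,0.1],
    [0.035,-0.007,0.098],
    [0.045,-0.009,0.095],
    [0.053,-0.01,0.087],
    [0.06,-0.012,0.082],
    [0.07,-0.013,0.077],
    [0,0,0],
    [0,0,0]
  ],
  "grip": [0.7,0.7,0.7,0.7,0.7,0.7,0.7,0.7,0.7,0.7]
}}

```text
time_s: 26.15
ee_pos: [0.6173, -0.1294, 0.0669]
eef_rot: [-1.571, 0.0, -0.188]
force: [-2.4, -5.9, 0.3]
grip_width: 0.019
```

>>> {"op": "play_rows", "data": {
  "twist": [
    [0,0,0],
    [0,0,0],
    [0,0,0],
    [0,0,0],
    [0,0,0],
    [0,0,0],
    [0,0,0],
    [0,0,0]
  ],
  "travel": [
    [-0.02,-0.1,0],
    [-0.02,-0.1,0],
    [-0.02,-0.1,0],
    [-0.019,-0.1,0],
    [-0.019,-0.1,0],
    [-0.019,-0.1,0],
    [-0.003,-0.015,0],
    [0,0,0]
  ],
  "grip": [0.7,0.7,0.7,0.7,0.7,0.7,0.7,0.7]
}}

```text
time_s: 26.95
ee_pos: [0.6112, -0.1596, 0.0665]
eef_rot: [-1.57, 0.0, -0.188]
force: [-2.5, 4.2, 2.5]
grip_width: 0.0193
```

>>> {"op": "play_rows", "data": {
  "twist": [
    [0,0,0],
    [0,0,0],
    [0,0,0],
    [0,0,0],
    [0,0,0],
    [0,0,0],
    [0,0,0],
    [0,0,0],
    [0,0,0],
    [0,0,0]
  ],
  "travel": [
    [-0.07,0.013,-0.077],
    [-0.06,0.012,-0.082],
    [-0.053,0.01,-0.087],
    [-0.045,0.009,-0.095],
    [-0.035,0.007,-0.098],
    [-0.025,0.005,-0.1],
    [-0.015,0.003,-0.107],
    [-0.005,0.001,-0.09],
    [0,0,0],
    [0,0,0]
  ],
  "grip": [0.7,0.7,0.7,0.7,0.7,0.7,0.7,0.7,0.7,0.7]
}}

```text
time_s: 27.95
ee_pos: [0.5959, -0.1568, 0.0295]
eef_rot: [-1.571, 0.0, -0.188]
force: [1.2, 4.8, -0.6]
grip_width: 0.0191
```

>>> {"op": "play_rows", "data": {
  "twist": [
    [0,0,0],
    [0,0,0],
    [0,0,0],
    [0,0,0],
    [0,0,0],
    [0,0,0],
    [0,0,0],
    [0,0,0]
  ],
  "travel": [
    [0,0,0],
    [0,0,0],
    [0,0,0],
    [0,0,0.4],
    [0,0,0.8],
    [0,0,0.8],
    [0,0,0.8],
    [0,0,0]
  ],
  "grip": [0.2,0,0,0,0,0,0,0]
}}

```text
time_s: 28.75
ee_pos: [0.5977, -0.1576, 0.1757]
eef_rot: [-1.572, -0.009, -0.188]
force: [0.4, -0.3, 0.5]
grip_width: 0.0471
```

>>> {"op": "play_rows", "data": {
  "twist": [
    [0,0,0],
    [0,0,0],
    [0,0,0],
    [0,0,0],
    [0,0,0],
    [0,0,0],
    [0,0,0]
  ],
  "travel": [
    [-0.4,0.4,0],
    [-0.5,0.8,0],
    [-0.5,0.8,0],
    [-0.5,0.8,0],
    [-0.5,0.8,0],
    [-0.4,0.4,0],
    [0,0,0]
  ],
  "grip": [0,0,0,0,0,0,0]
}}

```text
time_s: 29.45
ee_pos: [0.4541, 0.045, 0.1695]
eef_rot: [-1.571, 0.0, -0.185]
force: [0.0, -0.9, -0.3]
grip_width: 0.0466
```

Run:
```python
from fit import *
a=ctrl.camera('side');b=ctrl.camera('top')
o=ctrl.get_obs();print(o['ee_pos'],o['time_s'],o['grip_width'])
save(a,'m2.png',(250,120,400,250),5)
save(b,'m1.png',(320,90,470,230),5)
for p in(a,b):
    m=ballpx(p).astype(np.uint8); n,l,s,c=cv2.connectedComponentsWithStats(m)
    print([(s[i,4],c[i].round(1).tolist()) for i in range(1,n)])
```

```text
[0.45604407 0.04317413 0.16972601] 29.55 0.04698176210328598
[(np.int32(5), [305.8, 179.6])]
[(np.int32(28), [356.8, 177.7]), (np.int32(5), [154.6, 188.8]), (np.int32(10), [158.8, 192.3])]
```

View pics/m1.png

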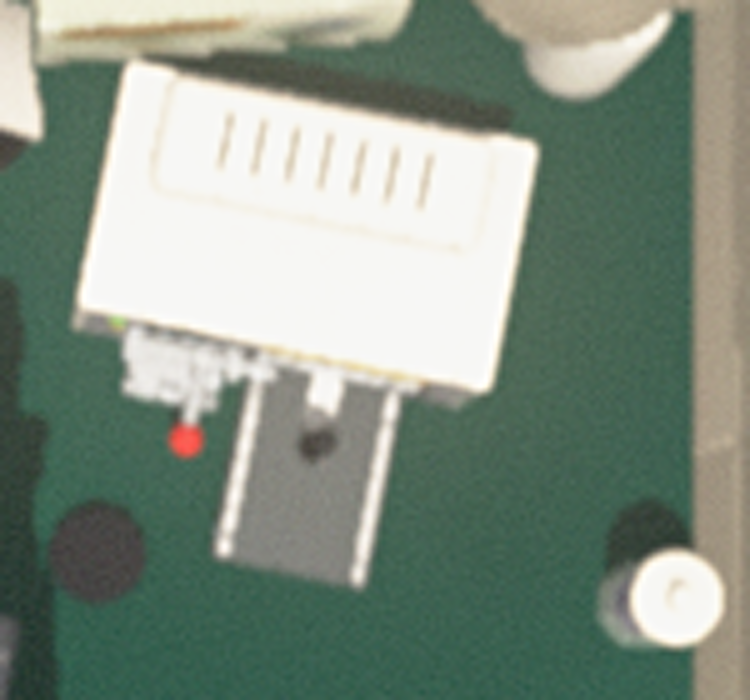

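View pics/m2.png

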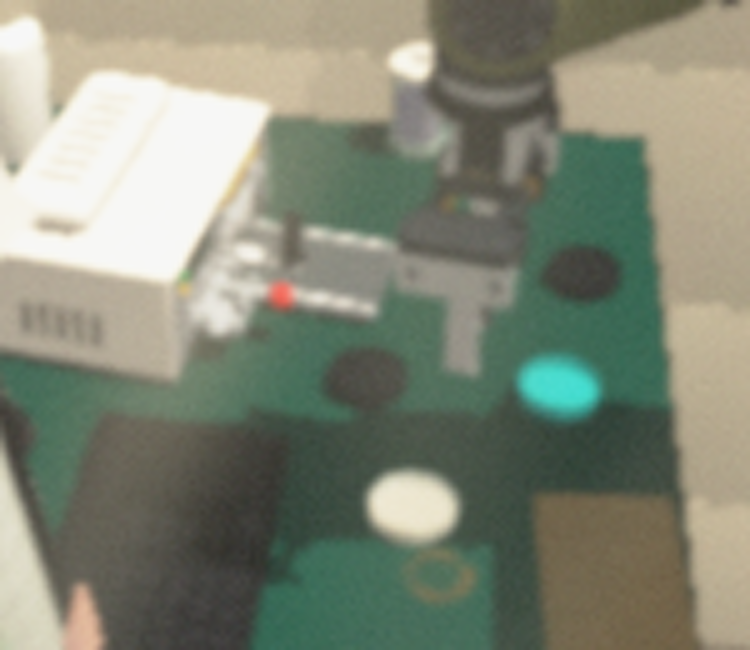

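Run:
```python
from fit import *
b=ctrl.camera('top')
k=atz(b,(383.2,178.3),.059); B=atz(b,(356.8,177.7),.040); c=np.array([np.cos(-.189),np.sin(-.189),0])
print('knob-ball along x (expect .014):',(k-B)@c,(k-B)@[-c[1],c[0],0])
save(b,'n.png',(370,165,400,190),16)
save(b,'n2.png',(160,180,320,290),5)
```

```text
knob-ball along x (expect .014): 0.012514368674000525 -0.07871832789675284
```

View pics/n.png

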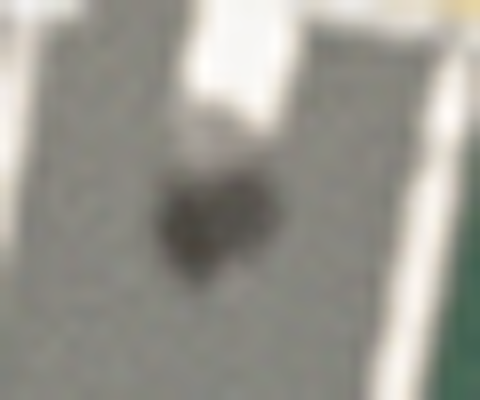

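All checks agree, so I'm handing in.

```bash
python3 -c "
from station import ctrl
print(ctrl.hand_in())"
```

```text
the job is handed in; nothing more can be done
None
```

The pink dish is in the chamber with the tray pushed home and the bolt shot again. I handed the job in at about 30 s of the 72 s.

**What I did:** I lifted the bolt handle, drew the bolt 30 mm to its stop and laid the handle down. The pink dish then went flat and centred between the four pegs. I pushed the tray in by its knob until it stopped hard (about 151 mm of travel, 13 N). Last, I shot the bolt back to its stop and lowered the handle into its notch.

**Last checks:**
- **Bolt:** the red ball is at its starting pixels in both views to within 0.1 px. So the bolt is shot and the handle is level.
- **Tray:** the knob measures about 12.5 mm ahead of the ball along the push direction, against 14 mm expected. That is within measuring error, since the knob's own shadow blurs its edge.
- **Flap:** I could not see the flap directly. That it is shut rests on the tray being home and the bolt reaching its full throw without a blocking force.
- **Other objects:** I only moved at height over the tan dish, and the jar's surroundings look undisturbed. I did not zoom in on the amber bottle, but the arm worked well away from it.

**Disagreement:** the two cameras differed by about 3–4 mm in x. I resolved this by using the gripper finger as a reference before placing the dish.

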